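# Bolt a mounting plate home in its riveting jig

## Task

Slide the steel mounting plate in the jig forward until it sits home against the two end stops, then push the sliding bolt through the hole in the plate's ear and on into the keeper, pressing it firmly home (with about 12 N) on the sprung backstop hidden inside, and let go. Feel for both ends and do not ram them: no more than 15 N or so at the bolt, 20 N at the plate. Leave the other things on the bench alone.

Things in the scene. Friction and masses are not known exactly. Their poses are not given: they have to be found in the camera images.
- jig: Fixed aluminium jig, 205 x 205 x 14 mm. Origin: on the table under the plate's home position; x is the direction in which the plate slides home, y that in which the bolt slides, z up. Base: x -115..90, y -130..75, top z 14 mm. Two guide rails along x (x -75..30, inner sides y +-31.5, top z 25.5) with lips over the plate's edges (in to y +-27). Two end stops: faces at x 40, y +-12..27, top z 26.
- plate: Loose 0.3 kg steel mounting plate between the rails, 80 (x) x 60 (y) x 5 mm, axes as the jig's; origin: centre of its underside. Home: front edge (x 40) on the end stops, origin at jig x 0, y 0, z 14 mm; it starts 15-35 mm short. In front an upright ear (y +-3, x 15..72, up to z 36) with a hole 13 (x) x 14 (z) mm at x 55, z 22; the bolt passes it only if the plate is home to 2 mm.
- plate_flange (a point): Middle of the rear (-x) face of the plate's upturned rear flange, the face to push on, 20 mm above the plate's underside; axes as the plate's. The flange is 5 mm thick, 48 mm wide (y +-24) and its top is 34 mm above the plate's underside (48 mm above the table). Pushed there, the plate slides in its oiled guides with 1 to 2 N until it meets the stops.
- bolt: Steel sliding bolt: 9 mm rod along jig y at jig x 55, z 36 mm. Origin on the rod's axis below the knob, at first at jig y -97..-91; axes as the jig's; rod from y -6 to its coned tip at y +79. It drags with about 4 N and stays where left. Housing (part of the jig): open-topped channel, jig x 41..69, y -118..-12, walls up to z 42.5, a strap across each end up to z 47.
- bolt_knob (a point): Centre line of the bolt's upright knob (11 mm in diameter, 13 mm head), 29 mm above the rod's axis, so 65 mm above the table: the height to push or pinch it. The knob's top is 80 mm above the table, 33 mm above the housing's straps.
- bolt_tip (a point): End of the bolt's coned tip, on its axis.
- keeper: Dark steel keeper block fixed to the jig, 32 (x) x 62 (y) x 36 (z) mm, axes as the jig's; origin: middle of the lower edge of its mouth face, at jig x 55, y 12, z 14 mm; it reaches to y +62. A 12 x 12 mm bore at z 22 is open towards the bolt (-y).
- keeper_mouth (a point): Centre of the keeper's bore at its mouth; axes as the jig's. Inside, unseen, is a sprung backstop, set differently on each jig: its face is 12 to 34 mm inside the mouth (+y). It yields 1 mm per 8 N, so beyond the bolt's own 4 N drag the push rises steeply once the tip meets it; a total push of 11 to 15 N seats it well; the drag then keeps it there.
- transformer: Bystander: blue block transformer, 50 x 50 x 34 mm, beside the jig; origin under its centre. Leave alone.
- tube: Bystander: flat glass display tube, 28 x 100 x 14 mm, beyond the jig; origin under its centre. Leave alone.
- battery_door: Bystander: cream plastic battery door, 65 x 50 x 8 mm, beside the jig; origin under its centre. Leave alone.
- spacer: Bystander: brass ring 20 mm across, 12 mm high, lying on a rear corner of the jig's base; origin under its centre. Leave alone.
- driver: Bystander: screwdriver lying on the table at the left. Leave alone.
Not all that is in view belongs to the job. Of the things that look like the plate, the largest one is meant.

How it is judged:
By the outcome, as a careful person would: the job done as asked, in the order asked, and still so for the second after the job is handed in, with the robot touching nothing.
It also fails if it takes over 45 s, if anything falls off the work surface, if the arm or the gripper's body presses on something with over 40 N, if the wrist force passes 120 N, or if a joint passes its speed limit or range.

## Robot

A 7-joint arm with a two-finger parallel gripper is mounted at the origin on the work surface. World frame = base frame: x ahead of the robot, y to its left, z up, the work surface at z = 0. Lengths are in mm, angles in rad, forces in N, time in s.
With the tool pointing down it reaches from about 425 to 1025 mm from the base axis. Payload 9.4 kg.
Tool frame: the origin (TCP) lies midway between the tips of the shut fingers; the grasp point (between the pads) lies 19 mm behind it; z points along the fingers, y is the line along which they close (so a half turn about z gives the same grasp; the last joint's range is limited). The gripper opens to 93 mm and grips with 3 to 60 N. Pads are 15 mm wide; open, the fingers measure 128 mm over their backs; the gripper's body (75 mm by 188 mm) begins 65 mm behind the grasp point.
Start: joints at [1.172, 0.599, -0.003, 1.599, 0.002, 0.943, -0.08], TCP at [229.289, -687.787, 218.618] pointing down, gripper open.
Joint ranges: [-2.57, 2.57], [-0.35, 1.97], [-1.29, 1.29], [0.11, 2.56], [-1.05, 4.19], [0.11, 1.86], [-2.63, 2.63]. Speed limits (rad/s): [2.22, 2.22, 3.01, 3.01, 3.14, 3.14, 3.14].

## Interface

Orientations are given as a unit quaternion [x, y, z, w].
In Python, from cell import bot, optics gives the robot as it stands.
- The arm moves only by the tool arm_command, never from a script. Its arguments are lists of equal length, an entry for each row: "linear": the shift along the tool's x, y, z in m, a list of three; "yaw": the turn about the tool's z in degrees. A call has 1 to 20 rows; each row shifts and turns the commanded pose from where the row before left it, along the tool's axes as they then stand; what a row does not reach is not made up. A row lasts 1/12 s, in which the tool goes at most 41.7 mm and 7.16 degrees, less where a joint would pass 70% of its speed; a pose out of reach is approached as far as the arm can. A call is refused whole if a number of a shift passes 0.0417 or a number of a turn 7.16, either way. A call with a gripper value outside its range is refused whole. "grip" is the closure, from 0 (fully open) to 1 (shut), set as the call begins (left out, the last holds). The fingers move at their own pace and stop on an object; "newtons" is the grip in N (left out, the last holds). Time passes only in rows, so rows that do not move let the fingers close. It gives the time, the measured TCP pose, the force, the opening and the grip force at its end, in the units of the state.
- bot.get_obs(): the state, without advancing time (a new reading comes with each control period).
- optics.camera(name): name is "scene" or "top"; returns a dict with "img" (384x512x3 uint8, red, green, blue), "camera_matrix" (3x3 intrinsics, pixels), "eye" and "rotation" of the camera in the world. Camera axes: x right, y up, looking along -z (the intrinsics and any distortion apply to the point x, -y, -z); pixel columns grow to the right and rows downward; lengths in mm; the calibration is good to about 2 mm. A picture is of the moment at which its call begins. There is no depth.
- bot.finish_job(): hands the job in; it is judged then, once.
The state is a dict: "t": time; "joint_pos": joint angles; "joint_vel": joint speeds; "joint_torque": joint torques, N m; "tcp_pos": TCP position; "tool_rot": TCP orientation; "contact_force": force on the tool from outside, world axes, zero at the start; "moment": the same for the moment, N m; "finger_gap": finger opening in mm; "grip_force": force on a finger pad.
Only numpy, scipy, OpenCV 4.12 (cv2) and the standard library are available. Lean on these libraries where they do the work, as an engineer would, in place of code of your own. Each camera call takes 0.05 s, during which the arm holds its last target. There are 200 camera calls.

## Working session

There is one attempt and no reset: what is moved stays moved. The work goes in short steps, Python scripts to look and compute and a tool call to move; the robot and the scene stay as the last step left them, time stands still between calls to the robot, and variables do not carry over. Pictures are saved under pics/ and viewed, at most 10 in all, crops included, and the job is handed in when it is done.

Besides the shell and the picture viewer there is one more tool, called after "Request:" by a JSON object that holds its "fn" and its "kwargs", one argument or row to a line. arm_command: Moves the arm, as the interface text tells. Its arguments: {"type":"object","properties":{"linear":{"type":"array"},"yaw":{"type":"array"},"grip":{"type":"number"},"newtons":{"type":"number"}},"required":["linear","yaw"]}

```bash
mkdir -p pics; cat > h.py <<'E'
import numpy as np, cv2
from cell import bot, optics
def cam(n):
    c=optics.camera(n); return c
def ray(c,u,v):
    K=np.array(c["camera_matrix"]); p=np.linalg.inv(K)@[u,v,1]
    return np.array(c["eye"]), np.array(c["rotation"])@[p[0],-p[1],-p[2]]
def plane(c,u,v,z):
    e,d=ray(c,u,v); return e+d*(z-e[2])/d[2]
def proj(c,P):
    q=np.array(c["rotation"]).T@(np.array(P,float)-np.array(c["eye"]))
    p=np.array(c["camera_matrix"])@[q[0],-q[1],-q[2]]; return p[:2]/p[2]
E
python3 - <<'E'
from h import *
for n in("scene","top"):
    c=cam(n); cv2.imwrite(f"pics/{n}0.png",cv2.resize(c["img"][:,:,::-1],(800,600),interpolation=cv2.INTER_CUBIC))
    print({k:np.round(v,3).tolist() if not isinstance(v,(str,type(None))) else v for k,v in c.items() if k!="img"})
print(bot.get_obs())
E
```

```text
{'camera_matrix': [[370.637, 0.0, 247.971], [0.0, 370.637, 191.14], [0.0, 0.0, 1.0]], 'eye': [812.678, -380.064, 781.978], 'rotation': [0.319, 0.078, 0.238, 0.914]}
{'camera_matrix': [[374.089, 0.0, 249.569], [0.0, 374.089, 190.631], [0.0, 0.0, 1.0]], 'eye': [308.189, 121.45, 1093.103], 'rotation': [-0.08, 0.088, 0.723, -0.681]}
{'t': 0.1, 'joint_pos': array([ 1.1723179 ,  0.60004753, -0.00251974,  1.60002694,  0.0018061 ,
        0.94291776, -0.07979391]), 'joint_vel': array([-0.00038474, -0.0013375 ,  0.00040169, -0.0028202 , -0.00078836,
       -0.00139067,  0.00017843]), 'joint_torque': array([ 4.83874697e-03, -7.66560173e+01,  1.50290709e+00, -2.52935332e+01,
       -5.22107317e-02,  1.36436237e-02,  5.36006644e-05]), 'tcp_pos': array([ 229.11939732, -687.3903086 ,  217.85312757]), 'tool_rot': array([ 9.87081089e-01,  1.60219959e-01, -1.84667431e-04, -6.74093429e-04]), 'contact_force': array([ 0.38982759,  0.19017193, -0.21055037]), 'moment': array([ 0.01427861, -0.01415033, -0.00436404]), 'grip_force': 0.0, 'finger_gap': 92.91626285653236}
```

View pics/scene0.png

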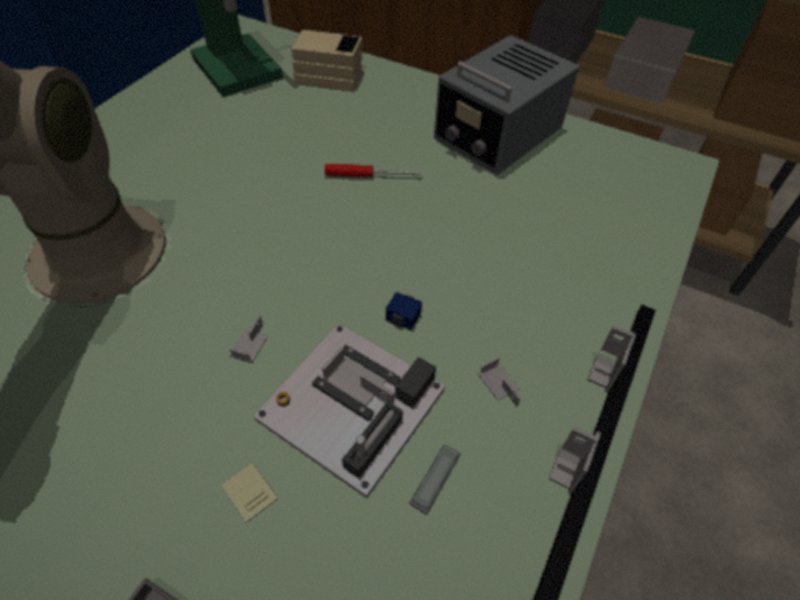

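View pics/top0.png

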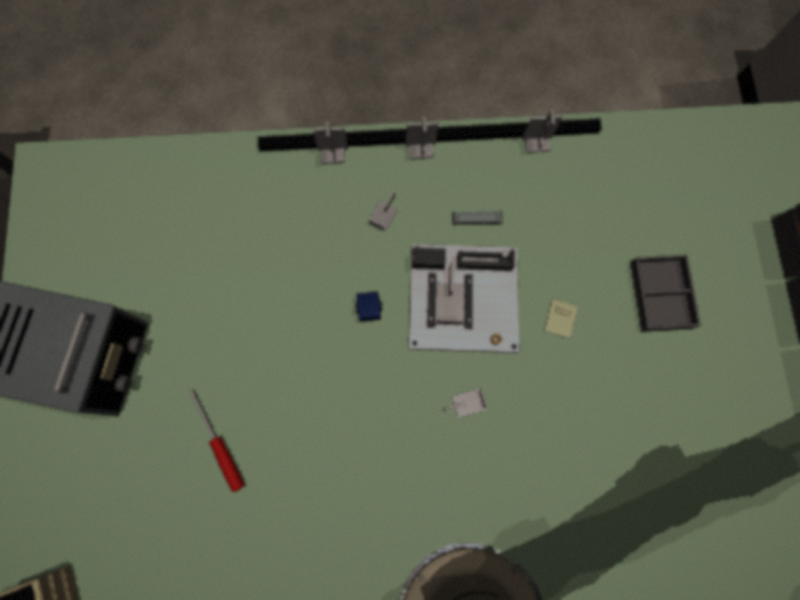

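The lookalikes are the jig plate at top view (450,300), the small bracket plates at (468,403) and (384,212), and the rail clips at (330,145), (422,140) and (540,130). The largest, and the one between the guide rails, is at (450,300), so I choose that one. Next I measure the jig's corners and check the choice in a close crop.

```bash
cat > h2.py <<'E'
from h import *
from scipy.spatial.transform import Rotation as R
def cam(n):
    c=optics.camera(n); c["rotation"]=R.from_quat(c["rotation"]).as_matrix(); return c
E
python3 - <<'E'
from h2 import *
out=[]
for n,(cx,cy) in (("top",(297,191)),("scene",(224,262))):
    c=cam(n); img=c["img"]; hsv=cv2.cvtColor(img,cv2.COLOR_RGB2HSV)
    m=((hsv[...,1]<50)&(hsv[...,2]>95)).astype(np.uint8)
    # fill
    box=np.zeros_like(m); box[cy-60:cy+60,cx-66:cx+66]=1
    m=cv2.morphologyEx(m*box,cv2.MORPH_CLOSE,np.ones((3,3)))
    k,l,s,_=cv2.connectedComponentsWithStats(m); i=1+np.argmax(s[1:,4]); 
    pts=np.argwhere(l==i)[:,::-1].astype(np.int32)
    h=cv2.convexHull(pts); r=cv2.approxPolyDP(h,6,True)[:,0]
    print(n,s[i],r.tolist())
    W=[plane(c,u,v,14) for u,v in r]; print(np.round(W,1).tolist())
    print([round(float(np.linalg.norm(W[j]-W[j-1])),1) for j in range(len(W))])
    cr=img[cy-66:cy+66,cx-66:cx+66,::-1] if n=="top" else img[cy-66:cy+66,cx-66:cx+66,::-1]
    out.append(cv2.convertScaleAbs(cv2.resize(cr,(400,400),interpolation=cv2.INTER_CUBIC),alpha=1.6))
cv2.imwrite("pics/c1.png",np.hstack(out))
E
```

```text
top [ 260  155   74   72 3790] [[332, 225], [261, 223], [262, 157], [330, 157]]
[[453.4, -131.4, 14.0], [471.6, 74.2, 14.0], [672.9, 57.5, 14.0], [660.7, -148.7, 14.0]]
[208.0, 206.4, 202.0, 206.6]
scene [  158   202   132   120 11542] [[261, 321], [175, 321], [158, 297], [158, 202], [289, 202], [289, 286]]
[[713.4, -131.6, 14.0], [558.3, -218.4, 14.0], [495.9, -194.2, 14.0], [338.9, 9.6, 14.0], [633.2, 175.6, 14.0], [731.3, -33.5, 14.0]]
[99.7, 177.7, 66.9, 257.3, 337.9, 231.0]
```

View pics/c1.png

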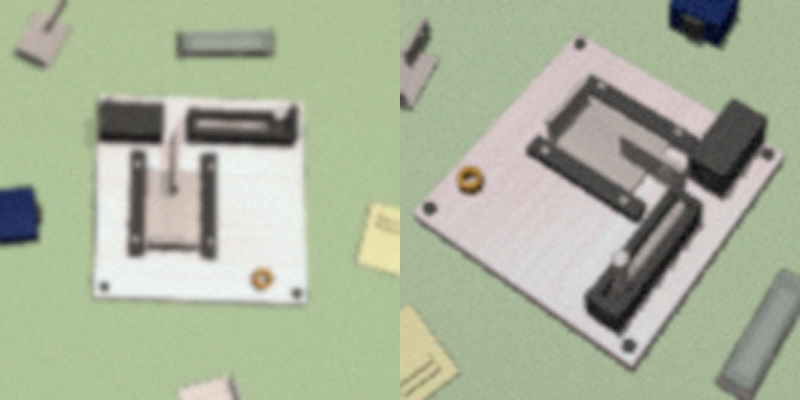

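```bash
python3 - <<'E'
from h2 import *
for n,(cx,cy) in (("top",(297,191)),("scene",(224,262))):
    c=cam(n); img=cv2.resize(c["img"],None,fx=4,fy=4,interpolation=cv2.INTER_CUBIC)
    f=img.astype(int); d=cv2.GaussianBlur((f[...,1]-f[...,0]).astype(np.float32),(0,0),4)
    a=d[4*cy,4*cx]; 
    m=(d<6).astype(np.uint8)
    b=np.zeros_like(m); b[4*(cy-66):4*(cy+66),4*(cx-66):4*(cx+66)]=1
    k,l,s,_=cv2.connectedComponentsWithStats(m*b); i=1+np.argmax(s[1:,4])
    print(n,s[i],np.percentile(d[4*(cy-66):4*(cy+66),4*(cx-66):4*(cx+66)],[10,50,90]))
    h=cv2.convexHull(np.argwhere(l==i)[:,::-1].astype(np.int32))[:,0]
    W=np.array([plane(c,(u+.5)/4-.5,(v+.5)/4-.5,14)[:2] for u,v in h],np.float32)
    r=cv2.minAreaRect(W); print(r, np.round(cv2.boxPoints(r),1).tolist())
E
```

```text
top [ 1046   623   283   282 75700] [-2.41536176 11.96383905 12.79973068]
((565.01611328125, -37.626625061035156), (208.40257263183594, 210.5382843017578), 84.38424682617188) [[450.1000061035156, -131.0], [659.5999755859375, -151.60000610351562], [680.0, 55.79999923706055], [470.3999938964844, 76.4000015258789]]
scene [   647    826    494    450 120689] [-6.55913248  4.82953906 11.01567602]
((569.9404296875, -31.78368377685547), (229.319091796875, 211.2908477783203), 84.52046203613281) [[453.79998779296875, -135.8000030517578], [664.2000122070312, -156.0], [686.0999755859375, 72.30000305175781], [475.70001220703125, 92.4000015258789]]
```

```bash
python3 - <<'E'
from h2 import *
yaw=np.radians(-5.0)
for n,(cx,cy) in (("top",(297,191)),("scene",(224,262))):
    c=cam(n); img=cv2.resize(c["img"],None,fx=4,fy=4,interpolation=cv2.INTER_CUBIC)
    f=img.astype(int); d=cv2.GaussianBlur((f[...,1]-f[...,0]).astype(np.float32),(0,0),3)
    th=5 if n=="top" else 3
    cs,_=cv2.findContours((d<th).astype(np.uint8),cv2.RETR_EXTERNAL,cv2.CHAIN_APPROX_NONE)
    P=np.vstack(cs)[:,0]
    W=np.array([plane(c,(u+.5)/4-.5,(v+.5)/4-.5,14)[:2] for u,v in P])
    ctr=np.array([563.5,-37.5]); Rm=np.array([[np.cos(yaw),-np.sin(yaw)],[np.sin(yaw),np.cos(yaw)]])
    L=(W-ctr)@Rm
    for nm,ax,sg,lo,hi in(("rear",0,-1,-85,85),("front",0,1,-85,85 if n=="top" else 30),("right",1,-1,-85,85),("left",1,1,-85,30)):
        s=(abs(L[:,ax]-sg*102.5)<7)&(L[:,1-ax]>lo)&(L[:,1-ax]<hi)
        if s.sum()<20: print(nm,s.sum());continue
        x=L[s,1-ax];y=L[s,ax];p=np.polyfit(x,y,1)
        for _ in range(3):
            e=abs(np.polyval(p,x)-y); k=e<2.5; p=np.polyfit(x[k],y[k],1)
        print(n,nm,s.sum(),"off %.1f slope deg %.2f"%(p[1],np.degrees(p[0])*(-1 if ax==0 else 1)))
E
```

```text
top rear 234 off -101.7 slope deg -0.95
top front 224 off 104.6 slope deg -0.24
top right 222 off -102.6 slope deg -1.29
top left 152 off 101.8 slope deg -0.75
scene rear 200 off -97.6 slope deg -0.55
scene front 106 off 109.3 slope deg -0.18
scene right 241 off -106.4 slope deg -0.49
scene left 151 off 101.2 slope deg -0.43
```

```bash
python3 - <<'E'
from h2 import *
t=cam("top");s=cam("scene")
def r2(a): a=np.radians(a); return np.array([[np.cos(a),-np.sin(a)],[np.sin(a),np.cos(a)]])
O0=np.array([563.5,-37.5])+r2(-5.)@[3.6,-1.5]; O=O0+r2(-5.6)@[12.5,27.5]; J=r2(-5.6)
print("origin",O)
for c,n in((t,"top"),(s,"scene")):
    for nm,p in dict(flange_guess=(-65,0,48),knobtop=(55,-94,80),keepertop=(55,37,50),stopL=(45,20,26),transf=(0,0,0)).items():
        print(n,nm,np.round(proj(c,[*(O+J@p[:2]),p[2]]),1))
print("flange top-view", (plane(t,287.1,205.9,48)[:2]-O)@J)
print("flange scene", (plane(s,158+(572-400)*.33,196+112*.33,48)[:2]-O)@J)
print("knob top", (plane(t,325.7,162.3,80)[:2]-O)@J, "scene",(plane(s,230.6,281.1,80)[:2]-O)@J)
a,da=ray(t,325.7,162.3);b,db=ray(s,230.6,281.1)
x=np.linalg.lstsq(np.stack([da,-db],1),b-a,rcond=None)[0]; print(a+da*x[0],b+db*x[1])
o=bot.get_obs(); 
from scipy.spatial.transform import Rotation as R
M=R.from_quat(o["tool_rot"]).as_matrix(); print("toolx ang",np.degrees(np.arctan2(M[1,0],M[0,0])))
tgt=O+J@[-95,0]; print("above-rear",tgt,"shift after yaw (tool x,y)", (tgt-o["tcp_pos"][:2])@J*[1,-1])
E
```

```text
origin [582.07943954 -13.15908547]
top flange_guess [288.7 203.6]
top knobtop [323.4 161.2]
top keepertop [276.6 162.8]
top stopL [281.6 168.7]
top transf [287.2 185.7]
scene flange_guess [212.3 228.3]
scene knobtop [229.3 280.6]
scene keepertop [264.  242.2]
scene stopL [255.9 250.6]
scene transf [235.2 252.5]
flange top-view [-71.8727448   4.3467494]
flange scene [-52.43007826  -6.74026674]
knob top [  52.036356   -100.48003952] scene [ 57.79244833 -93.30423004]
[ 623.99285899 -118.18472991   80.2227612 ] [ 630.71186269 -111.98270022   80.85034076]
toolx ang 18.438488016622678
above-rear [487.53283654  -3.88870999] shift after yaw (tool x,y) [ 190.28873727 -705.82854849]
```

Request:
{"fn": "arm_command", "kwargs": {
  "linear": [
    [0,0,0],
    [0,0,0],
    [0,0,0],
    [0,0,0]
  ],
  "yaw": [6,6,6,6],
  "grip": 1
}}

```text
t: 0.83
tcp_pos: [229.3, -687.8, 218.7]
tool_rot: [0.999, -0.051, 0.0, 0.0]
contact_force: [-0.2, 0.3, -0.7]
finger_gap: 70.9
grip_force: 0.0
```

Request:
{"fn": "arm_command", "kwargs": {
  "linear": [
    [0.0095,-0.035,0],
    [0.0095,-0.035,0],
    [0.0095,-0.035,0],
    [0.0095,-0.035,0],
    [0.0095,-0.035,0],
    [0.0095,-0.035,0],
    [0.0095,-0.035,0],
    [0.0095,-0.035,0],
    [0.0095,-0.035,0],
    [0.0095,-0.035,0],
    [0.0095,-0.035,0],
    [0.0095,-0.035,0],
    [0.0095,-0.035,0],
    [0.0095,-0.035,0],
    [0.0095,-0.035,0],
    [0.0095,-0.035,0],
    [0.0095,-0.035,0],
    [0.0095,-0.035,0],
    [0.0095,-0.035,0],
    [0.0095,-0.035,0]
  ],
  "yaw": [0,0,0,0,0,0,0,0,0,0,0,0,0,0,0,0,0,0,0,0]
}}

```text
t: 2.5
tcp_pos: [486.7, -7.7, 219.0]
tool_rot: [0.999, -0.049, 0.0, -0.0]
contact_force: [-0.0, -0.7, -0.4]
finger_gap: 0.4
grip_force: 0.0
```

Request:
{"fn": "arm_command", "kwargs": {
  "linear": [
    [0,0,0.03],
    [0,0,0.03],
    [0,0,0.03],
    [0,0,0.03],
    [0,0,0.03],
    [0,0,0]
  ],
  "yaw": [0,0,0,0,0,0]
}}

```text
t: 3.0
tcp_pos: [484.2, -9.3, 64.6]
tool_rot: [0.999, -0.048, -0.003, 0.0]
contact_force: [-0.0, -0.8, 0.6]
finger_gap: 0.6
grip_force: 0.0
```

```bash
python3 - <<'E'
from h2 import *
out=[]
for n,(cx,cy) in (("top",(297,191)),("scene",(224,252))):
    c=cam(n); o=bot.get_obs(); print(n,proj(c,o["tcp_pos"]))
    q=proj(c,o["tcp_pos"])
    im=cv2.convertScaleAbs(cv2.resize(c["img"][cy-66:cy+66,cx-66:cx+66,::-1],(400,400),interpolation=cv2.INTER_CUBIC),alpha=1.6)
    p=((q-[cx-66,cy-66])*400/132).astype(int); cv2.circle(im,tuple(int(v) for v in p),3,(0,0,255),-1); out.append(im)
cv2.imwrite("pics/c2.png",np.hstack(out))
E
```

```text
top [291.31958665 213.61343497]
scene [199.50164991 218.74553361]
```

View pics/c2.png

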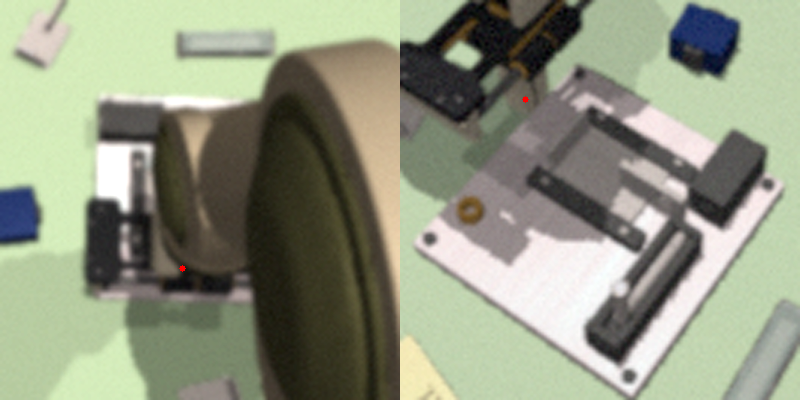

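The left (top) view is mostly hidden by the arm. In the right (scene) view the fingertip sits near crop (543,105), the predicted TCP is at (525,99), the flange is at about (570,110) and the knob at (620,290). I'll zoom in to settle the offset.

```bash
python3 - <<'E'
from h2 import *
c=cam("scene"); cx,cy=205,220
im=cv2.convertScaleAbs(cv2.resize(c["img"][cy-35:cy+35,cx-45:cx+45,::-1],(720,560),interpolation=cv2.INTER_CUBIC),alpha=1.8)
o=bot.get_obs()
p=(proj(c,o["tcp_pos"])-[cx-45,cy-35])*8+4
cv2.circle(im,tuple(int(v) for v in p),4,(0,0,255),-1); cv2.imwrite("pics/c3.png",im)
E
```

```text
(no output)
```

View pics/c3.png

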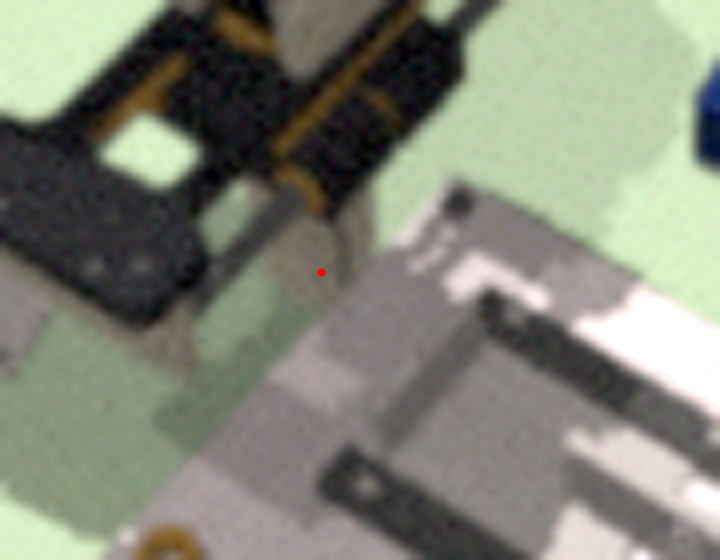

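```bash
python3 - <<'E'
from h2 import *
def r2(a): a=np.radians(a); return np.array([[np.cos(a),-np.sin(a)],[np.sin(a),np.cos(a)]])
J=r2(-5.6); O=np.array([582.,-13.2])
s=cam("scene")
for u,v in((375,430),(465,325),(420,378)):
    print((plane(s,160+u/8-.5,185+v/8-.5,48)[:2]-O)@J)
print("tcp jig",(bot.get_obs()["tcp_pos"][:2]-O)@J)
E
```

```text
[-59.37575759 -28.92434801]
[-60.08849648  14.23747444]
[-59.62224439  -7.75920799]
tcp jig [-94.88314852  -5.6206087 ]
```

Request:
{"fn": "arm_command", "kwargs": {
  "linear": [
    [0,-0.0015,0.01],
    [0,-0.0015,0.01],
    [0,0,0.01],
    [0,0,0],
    [0.005,0,0],
    [0.005,0,0],
    [0.003,0,0],
    [0.003,0,0],
    [0,0,0],
    [0,0,0]
  ],
  "yaw": [0,0,0,0,0,0,0,0,0,0]
}}

```text
t: 4.03
tcp_pos: [502.7, -8.1, 38.8]
tool_rot: [0.999, -0.049, 0.0, -0.0]
contact_force: [0.2, 0.1, -0.2]
finger_gap: 0.5
grip_force: 0.0
```

Request:
{"fn": "arm_command", "kwargs": {
  "linear": [
    [0.002,0,0],
    [0.002,0,0],
    [0.002,0,0],
    [0.002,0,0],
    [0.002,0,0],
    [0,0,0]
  ],
  "yaw": [0,0,0,0,0,0]
}}

```text
t: 4.53
tcp_pos: [513.0, -9.0, 38.6]
tool_rot: [0.999, -0.049, 0.0, -0.0]
contact_force: [0.3, 0.2, 1.3]
finger_gap: 0.4
grip_force: 0.0
```

Request:
{"fn": "arm_command", "kwargs": {
  "linear": [
    [0.0015,0,0.002],
    [0.0015,0,0.002],
    [0.0015,0,0],
    [0.0015,0,0],
    [0.0015,0,0],
    [0.0015,0,0],
    [0.0015,0,0],
    [0.0015,0,0]
  ],
  "yaw": [0,0,0,0,0,0,0,0]
}}

```text
t: 5.2
tcp_pos: [524.5, -10.2, 34.6]
tool_rot: [0.999, -0.049, 0.0, 0.0]
contact_force: [0.1, 0.1, -0.1]
finger_gap: 0.5
grip_force: 0.3
```

Request:
{"fn": "arm_command", "kwargs": {
  "linear": [
    [0.0015,0,0],
    [0.0015,0,0],
    [0.0015,0,0],
    [0.0015,0,0],
    [0.0015,0,0],
    [0.0015,0,0]
  ],
  "yaw": [0,0,0,0,0,0]
}}

```text
t: 5.7
tcp_pos: [531.1, -11.3, 34.3]
tool_rot: [0.999, -0.048, -0.002, 0.0]
contact_force: [-7.7, -0.3, 2.9]
finger_gap: 0.3
grip_force: 4.2
```

Request:
{"fn": "arm_command", "kwargs": {
  "linear": [
    [0,0,0],
    [0,0,0],
    [0,0,0]
  ],
  "yaw": [0,0,0]
}}

```text
t: 5.95
tcp_pos: [531.1, -11.3, 34.3]
tool_rot: [0.999, -0.048, -0.002, 0.0]
contact_force: [-4.9, 0.0, 1.9]
finger_gap: 0.4
grip_force: 2.9
```

```bash
python3 - <<'E'
from h2 import *
c=cam("scene"); cx,cy=230,245
im=cv2.convertScaleAbs(cv2.resize(c["img"][cy-35:cy+35,cx-45:cx+45,::-1],(720,560),interpolation=cv2.INTER_CUBIC),alpha=1.8)
cv2.imwrite("pics/c4.png",im)
o=bot.get_obs();print(o["tcp_pos"],o["contact_force"],o["moment"])
E
```

```text
[531.04326691 -11.29073598  34.27462887] [-5.50894068  0.30245887  1.45103399] [0.0068481  1.30624026 0.04608738]
```

View pics/c4.png

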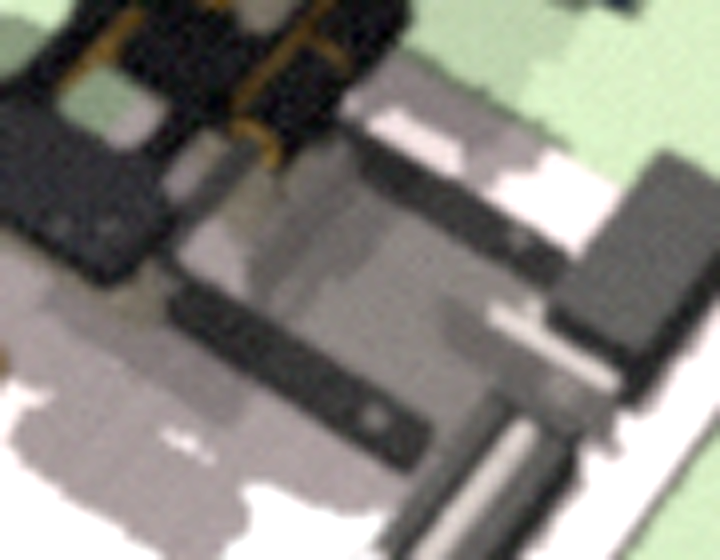

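The scene view shows the flange about 40 mm ahead of the rails' rear ends. The ear's hole, a pale spot at (560,388), lies on the extended bolt axis, so the plate looks home. I'll press a little more to confirm.

Request:
{"fn": "arm_command", "kwargs": {
  "linear": [
    [0.001,0,0],
    [0.001,0,0],
    [0,0,0],
    [0,0,0]
  ],
  "yaw": [0,0,0,0]
}}

```text
t: 6.33
tcp_pos: [531.2, -11.6, 34.1]
tool_rot: [0.999, -0.048, -0.004, 0.0]
contact_force: [-9.7, 1.3, 3.8]
finger_gap: 0.6
grip_force: 4.8
```

Request:
{"fn": "arm_command", "kwargs": {
  "linear": [
    [-0.003,0,0],
    [-0.009,0,0],
    [-0.009,0,0],
    [-0.009,0,-0.005],
    [0,0,-0.035],
    [0,0,-0.036],
    [0.026,0.026,0],
    [0.026,0.026,0],
    [0.026,0.026,0],
    [0.026,0.026,0],
    [0.026,0.027,0],
    [0,0,0],
    [0,0,0]
  ],
  "yaw": [0,0,0,0,0,0,0,0,0,0,0,0,0]
}}

```text
t: 7.42
tcp_pos: [622.2, -153.3, 110.6]
tool_rot: [0.999, -0.05, 0.0, 0.0]
contact_force: [-0.5, 1.2, 0.4]
finger_gap: 0.2
grip_force: 0.0
```

```bash
python3 - <<'E'
from h2 import *
c=cam("scene"); cx,cy=226,262
o=bot.get_obs();print(o["tcp_pos"],o["contact_force"])
im=cv2.convertScaleAbs(cv2.resize(c["img"][cy-50:cy+50,cx-66:cx+66,::-1],(792,600),interpolation=cv2.INTER_CUBIC),alpha=1.8)
P=o["tcp_pos"].copy(); P[2]=80
for P_ in (o["tcp_pos"],P):
    p=(proj(c,P_)-[cx-66,cy-50])*6+3; cv2.circle(im,tuple(int(v) for v in p),3,(0,0,255),-1)
cv2.imwrite("pics/c5.png",im)
E
```

```text
[ 621.34393056 -151.4151655   110.4937959 ] [0.87756775 1.46346996 0.0464381 ]
```

View pics/c5.png

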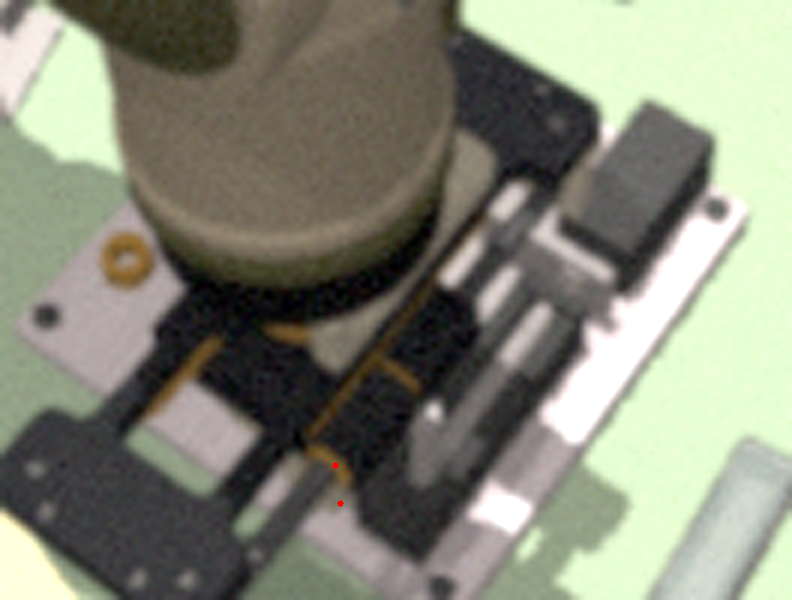

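The scene view shows the knob top at (432,415) with the tool behind it in -y, TCP dot at (340,503). I'll shift +2.5 mm in x, go down to z 57 and push.

Request:
{"fn": "arm_command", "kwargs": {
  "linear": [
    [0.0025,0,0.013],
    [0,0,0.02],
    [0,0,0.02],
    [0,0,0],
    [0,0,0],
    [0,0,0]
  ],
  "yaw": [0,0,0,0,0,0]
}}

```text
t: 7.97
tcp_pos: [624.6, -150.7, 58.0]
tool_rot: [0.999, -0.048, -0.0, -0.0]
contact_force: [0.2, -0.7, 0.2]
finger_gap: 0.7
grip_force: 0.0
```

Request:
{"fn": "arm_command", "kwargs": {
  "linear": [
    [0,-0.002,0],
    [0,-0.002,0],
    [0,-0.002,0],
    [0,-0.002,0],
    [0,-0.002,0],
    [0,0,0]
  ],
  "yaw": [0,0,0,0,0,0]
}}

```text
t: 8.47
tcp_pos: [625.8, -140.9, 57.8]
tool_rot: [0.999, -0.048, 0.0, -0.0]
contact_force: [0.3, -0.4, 0.7]
finger_gap: 0.4
grip_force: 0.0
```

Request:
{"fn": "arm_command", "kwargs": {
  "linear": [
    [0,-0.002,0],
    [0,-0.002,0],
    [0,-0.002,0],
    [0,0,0]
  ],
  "yaw": [0,0,0,0]
}}

```text
t: 8.8
tcp_pos: [626.2, -135.0, 57.5]
tool_rot: [0.999, -0.048, -0.0, -0.0]
contact_force: [0.8, 0.0, 0.0]
finger_gap: 0.1
grip_force: 0.0
```

Request:
{"fn": "arm_command", "kwargs": {
  "linear": [
    [0,-0.002,0],
    [0,-0.002,0],
    [0,-0.002,0],
    [0,0,0]
  ],
  "yaw": [0,0,0,0]
}}

```text
t: 9.13
tcp_pos: [626.6, -130.2, 57.6]
tool_rot: [0.999, -0.049, -0.0, 0.0]
contact_force: [-0.9, -3.0, 0.2]
finger_gap: 0.2
grip_force: 1.6
```

Request:
{"fn": "arm_command", "kwargs": {
  "linear": [
    [0,-0.002,0],
    [0,-0.002,0],
    [0,-0.002,0],
    [0,0,0]
  ],
  "yaw": [0,0,0,0]
}}

```text
t: 9.47
tcp_pos: [627.3, -123.2, 57.6]
tool_rot: [0.999, -0.048, -0.0, -0.0]
contact_force: [0.4, -3.5, -0.7]
finger_gap: 0.3
grip_force: 1.7
```

Request:
{"fn": "arm_command", "kwargs": {
  "linear": [
    [0,-0.002,0],
    [0,-0.002,0],
    [0,0,0]
  ],
  "yaw": [0,0,0]
}}

```text
t: 9.72
tcp_pos: [627.7, -119.1, 57.6]
tool_rot: [0.999, -0.048, -0.0, -0.0]
contact_force: [-0.4, -3.2, -0.5]
finger_gap: 0.5
grip_force: 1.6
```

Request:
{"fn": "arm_command", "kwargs": {
  "linear": [
    [0,-0.0015,0],
    [0,-0.0015,0],
    [0,0,0]
  ],
  "yaw": [0,0,0]
}}

```text
t: 9.97
tcp_pos: [628.0, -116.3, 57.6]
tool_rot: [0.999, -0.048, -0.0, -0.0]
contact_force: [-0.2, -2.7, 0.3]
finger_gap: 0.6
grip_force: 1.6
```

Request:
{"fn": "arm_command", "kwargs": {
  "linear": [
    [0,-0.0015,0],
    [0,-0.0015,0],
    [0,0,0]
  ],
  "yaw": [0,0,0]
}}

```text
t: 10.22
tcp_pos: [628.3, -113.3, 57.6]
tool_rot: [0.999, -0.048, -0.0, -0.0]
contact_force: [-0.9, -3.5, -0.5]
finger_gap: 0.6
grip_force: 1.6
```

Request:
{"fn": "arm_command", "kwargs": {
  "linear": [
    [0,-0.0015,0],
    [0,-0.0015,0],
    [0,0,0]
  ],
  "yaw": [0,0,0]
}}

```text
t: 10.47
tcp_pos: [628.5, -110.3, 57.6]
tool_rot: [0.999, -0.048, -0.0, -0.0]
contact_force: [-0.3, -3.2, -0.3]
finger_gap: 0.3
grip_force: 1.6
```

Request:
{"fn": "arm_command", "kwargs": {
  "linear": [
    [0,-0.0015,0],
    [0,-0.0015,0],
    [0,-0.0015,0],
    [0,0,0]
  ],
  "yaw": [0,0,0,0]
}}

```text
t: 10.8
tcp_pos: [629.0, -105.8, 57.6]
tool_rot: [0.999, -0.048, -0.0, -0.0]
contact_force: [-1.0, -2.9, -0.9]
finger_gap: 0.1
grip_force: 1.6
```

Request:
{"fn": "arm_command", "kwargs": {
  "linear": [
    [0,-0.0015,0],
    [0,-0.0015,0],
    [0,-0.0015,0],
    [0,0,0]
  ],
  "yaw": [0,0,0,0]
}}

```text
t: 11.13
tcp_pos: [629.4, -101.3, 57.6]
tool_rot: [0.999, -0.048, -0.0, -0.0]
contact_force: [0.1, -2.3, -0.5]
finger_gap: 0.5
grip_force: 1.6
```

Request:
{"fn": "arm_command", "kwargs": {
  "linear": [
    [0,-0.001,0],
    [0,-0.001,0],
    [0,-0.001,0],
    [0,0,0]
  ],
  "yaw": [0,0,0,0]
}}

```text
t: 11.47
tcp_pos: [629.7, -98.5, 57.6]
tool_rot: [0.999, -0.048, -0.0, -0.0]
contact_force: [-1.6, -3.0, -0.6]
finger_gap: 0.3
grip_force: 1.7
```

Request:
{"fn": "arm_command", "kwargs": {
  "linear": [
    [0,-0.001,0],
    [0,-0.001,0],
    [0,-0.001,0],
    [0,0,0]
  ],
  "yaw": [0,0,0,0]
}}

```text
t: 11.8
tcp_pos: [630.0, -95.5, 57.6]
tool_rot: [0.999, -0.048, -0.0, -0.0]
contact_force: [-1.8, -3.8, -0.0]
finger_gap: 0.5
grip_force: 1.7
```

Request:
{"fn": "arm_command", "kwargs": {
  "linear": [
    [0,-0.001,0],
    [0,-0.001,0],
    [0,-0.001,0],
    [0,0,0]
  ],
  "yaw": [0,0,0,0]
}}

```text
t: 12.13
tcp_pos: [630.3, -92.5, 57.6]
tool_rot: [0.999, -0.048, -0.0, -0.0]
contact_force: [-1.2, -2.7, -1.5]
finger_gap: 0.7
grip_force: 1.7
```

Request:
{"fn": "arm_command", "kwargs": {
  "linear": [
    [0,-0.001,0],
    [0,-0.001,0],
    [0,-0.001,0],
    [0,0,0]
  ],
  "yaw": [0,0,0,0]
}}

```text
t: 12.47
tcp_pos: [630.6, -89.5, 57.6]
tool_rot: [0.999, -0.048, -0.0, -0.0]
contact_force: [-0.8, -3.9, -0.6]
finger_gap: 0.2
grip_force: 1.7
```

Request:
{"fn": "arm_command", "kwargs": {
  "linear": [
    [0,-0.001,0],
    [0,-0.001,0],
    [0,-0.001,0],
    [0,0,0]
  ],
  "yaw": [0,0,0,0]
}}

```text
t: 12.8
tcp_pos: [630.9, -86.5, 57.6]
tool_rot: [0.999, -0.048, -0.0, -0.0]
contact_force: [-1.7, -3.4, -0.2]
finger_gap: 0.4
grip_force: 1.7
```

Request:
{"fn": "arm_command", "kwargs": {
  "linear": [
    [0,-0.001,0],
    [0,-0.001,0],
    [0,-0.001,0],
    [0,0,0]
  ],
  "yaw": [0,0,0,0]
}}

```text
t: 13.13
tcp_pos: [631.0, -85.2, 57.6]
tool_rot: [0.999, -0.049, -0.0, 0.001]
contact_force: [-2.6, -7.5, -1.1]
finger_gap: 0.5
grip_force: 3.6
```

Request:
{"fn": "arm_command", "kwargs": {
  "linear": [
    [0,-0.0007,0],
    [0,-0.0007,0],
    [0,0,0],
    [0,0,0]
  ],
  "yaw": [0,0,0,0]
}}

```text
t: 13.47
tcp_pos: [631.0, -84.7, 57.6]
tool_rot: [0.999, -0.049, -0.0, 0.001]
contact_force: [-2.0, -10.0, -1.0]
finger_gap: 0.1
grip_force: 4.8
```

Request:
{"fn": "arm_command", "kwargs": {
  "linear": [
    [0,-0.0007,0],
    [0,-0.0005,0],
    [0,0,0],
    [0,0,0]
  ],
  "yaw": [0,0,0,0]
}}

```text
t: 13.8
tcp_pos: [631.0, -84.3, 57.6]
tool_rot: [0.999, -0.05, -0.0, 0.001]
contact_force: [-2.2, -11.1, -0.0]
finger_gap: 0.7
grip_force: 5.9
```

Request:
{"fn": "arm_command", "kwargs": {
  "linear": [
    [0,-0.0004,0],
    [0,0,0],
    [0,0,0]
  ],
  "yaw": [0,0,0]
}}

```text
t: 14.05
tcp_pos: [631.0, -84.2, 57.6]
tool_rot: [0.999, -0.05, -0.0, 0.002]
contact_force: [-3.0, -12.2, -0.5]
finger_gap: 0.4
grip_force: 6.2
```

```bash
python3 - <<'E'
from h2 import *
F=[]
for _ in range(4): cam("scene"); F.append(bot.get_obs()["contact_force"])
print(np.round(F,1),np.mean(F,0))
E
```

```text
[[ -1.5 -11.9  -0.5]
 [ -2.1 -12.3   0.5]
 [ -2.1 -12.2  -1.1]
 [ -2.6 -12.6  -0.5]] [ -2.08452895 -12.2645432   -0.40265959]
```

The push averages 12.3 N, steady, so the bolt is seated. Now I back off along -y, lift clear and look.

Request:
{"fn": "arm_command", "kwargs": {
  "linear": [
    [0,0.002,0],
    [0,0.004,0],
    [0,0.008,0],
    [0,0.01,0],
    [0,0,-0.03],
    [0,0,-0.04],
    [0,0,-0.04],
    [-0.03,0.035,-0.03],
    [-0.04,0.04,0],
    [-0.04,0.04,0],
    [-0.04,0.04,0],
    [-0.02,0.04,0],
    [0,0.04,0],
    [0,0,0],
    [0,0,0]
  ],
  "yaw": [0,0,0,0,0,0,0,0,0,0,0,0,0,0,0]
}}

```text
t: 15.5
tcp_pos: [480.7, -286.4, 190.7]
tool_rot: [0.999, -0.051, 0.001, 0.0]
contact_force: [0.9, -0.1, 0.0]
finger_gap: 0.4
grip_force: 0.0
```

```bash
python3 - <<'E'
from h2 import *
print(bot.get_obs()["tcp_pos"])
out=[]
for n,(cx,cy) in (("top",(297,191)),("scene",(224,262))):
    c=cam(n); out.append(cv2.convertScaleAbs(cv2.resize(c["img"][cy-66:cy+66,cx-66:cx+66,::-1],(400,400),interpolation=cv2.INTER_CUBIC),alpha=1.6))
cv2.imwrite("pics/c6.png",np.hstack(out))
E
```

```text
[ 480.65706913 -286.42634225  190.66390079]
```

View pics/c6.png

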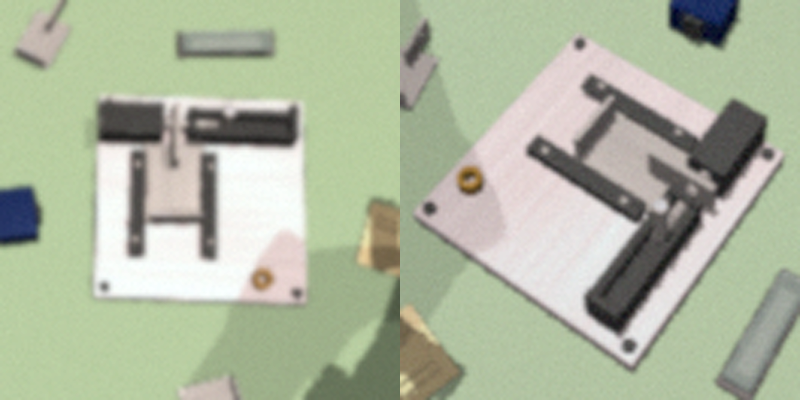

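The plate is home, with its flange at (172,218) in the top crop and its ear level with the keeper. The knob has moved to (230,115) in the top crop and (658,205) in the scene crop, with the rod running through the ear into the keeper. The tool is clear and the bystanders have not moved.

```bash
python3 -c "
from cell import bot
print(bot.finish_job())"
```

```text
the job is handed in; nothing more can be done
None
```

I slid the plate home against the end stops (about 10 N), pushed the bolt through the ear into the keeper, seated it on the backstop at about 12 N, let go and handed in the job at about 15.6 s; no result came back.

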